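Press the red LED module into the spring column

ROBOT

A 6-joint arm with a two-finger parallel gripper is mounted at the origin on the work surface. World frame = base frame: x ahead of the robot, y to its left, z up, the work surface at z = 0. Lengths are in m, angles in degrees, forces in N, time in s.
With the tool pointing down it reaches from about 0.4 to 0.925 m from the base axis. Payload 12.5 kg.
Tool frame: the origin (TCP) lies between the finger pads; the fingertips stand 25 mm ahead of it and the grasp point (between the pads) lies 6 mm ahead of it; z points along the fingers, y is the line along which they close (so a half turn about z gives the same grasp; the last joint's range is limited). The gripper opens to 95 mm and grips with 3 to 60 N. Pads are 20 mm wide; open, the fingers measure 119 mm over their backs; the gripper's body (75 mm by 180 mm) begins 59 mm behind the grasp point.
Start: joints at [-76.295, 28.126, 89.318, -0, 62.55, -6.05], TCP at [0.211, -0.588, 0.24] pointing down, gripper open.
Joint ranges: [-177.58, 177.58], [-47.91, 125.51], [2.72, 160], [-65.01, 245.01], [3.68, 167.84], [-153.87, 153.87]. Speed limits (degrees/s): [127.2, 127.2, 159.86, 180, 180, 180].

INTERFACE

Orientations are given as a 3x3 rotation matrix whose columns are the frame's x, y, z axes.
In Python, from station import state, get_image, job_done gives the robot as it stands.
- The arm moves only by the tool arm_command, never from a script. Its argument "series" is a list of rows, each an object with "hand": the opening, from -1 (shut) to 1 (fully open); "slide": the shift along the world's x, y, z in m, a list of three; "yaw": the turn about the world's z in rad. In form: [{"hand": hand, "slide": [dx, dy, dz], "yaw": yaw}, ...]. A call has 1 to 8 rows; each row shifts and turns the commanded pose from where the row before left it; what a row does not reach is not made up. A row lasts 1/12 s, in which the tool goes at most 41.7 mm and 7.16 degrees, less where a joint would pass 70% of its speed; a pose out of reach is approached as far as the arm can. A call is refused whole if a number of a shift passes 0.0417 or a number of a turn 0.125, either way. A call with a gripper value outside its range is refused whole. The fingers move at their own pace and stop on an object; the grip force is fixed at half the most. Time passes only in rows, so rows that do not move let the fingers close. It gives the time, the measured TCP pose, the force, the opening and the grip force at its end, in the units of the state.
- state(): the state, without advancing time (a new reading comes with each control period).
- get_image(name): name is "side" or "top"; returns a dict with "color" (480x640x3 uint8, blue, green, red), "camera_matrix" (3x3 intrinsics, pixels), "R" (3x3) and "t" (3): a world point X has camera coordinates R X + t. Camera axes: x right, y down, z forward; pixel columns grow to the right and rows downward; lengths in m; the calibration is good to about 2 mm. A picture is of the moment at which its call begins. There is no depth.
- job_done(): hands the job in; it is judged then, once.
The state is a dict: "time_s": time; "qpos": joint angles; "dq": joint speeds; "joint_torque": joint torques, N m; "tcp_pos": TCP position; "orientation": TCP orientation; "wrist_force": force on the tool from outside, world axes, zero at the start; "torque": the same for the moment, N m; "opening": opening from 0.0 (shut) to 1.0 (fully open); "gripper_force": force on a finger pad.
Only numpy, scipy, OpenCV 4.12 (cv2) and the standard library are available. Lean on these libraries where they do the work, as an engineer would, in place of code of your own. Each camera call takes 0.05 s, during which the arm holds its last target. There are 200 camera calls.

TASK

Load the red LED module into the spring-loaded column: set it upright, foot down, in the flared mouth and push it straight down against the spring until the two orange catches snap over its foot and hold it, then let go. Leave the yellow and white modules standing where they are.

Things in the scene. Friction and masses are not known exactly. Their poses are not given: they have to be found in the camera images.
- module_red: LED lamp module standing upright, red upper half. Round aluminium foot 60 mm in diameter, 14 mm thick (lower edge chamfered 3 mm); on it a dark finned round body 40 mm in diameter up to 102 mm above the underside, its upper 46 mm a red plastic cap, flat on top, to grip or press on. Yaw is of no account. 0.14 to 0.28 kg. Origin: centre of the underside; z up the axis.
- module_yellow: Module of the same shape and size as the red one, with a yellow cap; not to be loaded. Origin: centre of the underside; z up the axis.
- module_white: Module of the same shape and size as the red one, with a white cap; not to be loaded. Origin: centre of the underside; z up the axis.
- magazine: Fixed grey square column, 81 mm across, on a dark base 150 x 150 x 12 mm. In its middle a vertical square well, 65 x 65 mm, open at the top; walls 124 mm high, then a 45 degree flared rim up to 138 mm, about 84 mm across inside, 110 mm outside. Origin: on the well's axis at table height; z up, x and y square to the walls; orange catches on the +y and -y walls.
- follower (a joint): Black round spring plate in the well, 46 mm wide: metres pressed down, 0 free (its top 116 mm above the table), stop at 0.038. Resists with about 4.5 N at 0, 2 N more per 10 mm; a module set on it does not sink. A module standing on it latches at 0.030.
- catch_line (a point): Point on the well's axis, 100 mm above the table, level with the flat undersides of the two orange catches, which stick 6 mm into the well. Their sloped backs (to 114 mm) let the foot push them aside (1 to 2 N extra); they snap over the foot's upper face when it is below this point. Latched, the module's top is 188 mm above the table; press 3 to 5 mm lower than that, then release.
Mind the look-alikes: they are no part of the job. Leave any blue or purple look-alike of the module_red alone.

How it is judged:
By the outcome, as a careful person would: the job done as asked, in the order asked, and still so for the second after the job is handed in, with the robot touching nothing.
It also fails if it takes over 48 s, if anything falls off the work surface, if the arm or the gripper's body presses on something with over 40 N, if the wrist force passes 120 N, or if a joint passes its speed limit or range.

## Working session

There is one attempt and no reset: what is moved stays moved. The work goes in short steps, Python scripts to look and compute and a tool call to move; the robot and the scene stay as the last step left them, time stands still between calls to the robot, and variables do not carry over. Pictures are saved under pics/ and viewed, at most 10 in all, crops included, and the job is handed in when it is done.

Besides the shell and the picture viewer there is one more tool, called after "Emit:" as name(argument=value, ...) on one line, values as JSON. arm_command: Moves the arm, as the interface text tells. Its arguments: {"type":"object","properties":{"series":{"type":"array"}},"required":["series"]}

```bash
mkdir -p pics
python3 - <<'E'
from station import state,get_image
import cv2,numpy as np
for n in("side","top"):
    d=get_image(n);cv2.imwrite(f"pics/{n}0.png",d["color"]);np.savez(f"{n}0.npz",**d)
    print(n,d["camera_matrix"].round(1).tolist(),d["R"].round(3).tolist(),np.round(d["t"],3).tolist())
print(state())
E
```

```text
side [[448.8, 0.0, 321.5], [0.0, 448.8, 240.6], [0.0, 0.0, 1.0]] [[-0.907, -0.421, 0.016], [-0.247, 0.5, -0.83], [0.342, -0.757, -0.557]] [0.454, 0.212, 0.624]
top [[503.3, 0.0, 327.7], [0.0, 503.3, 255.5], [0.0, 0.0, 1.0]] [[-0.024, -0.999, -0.022], [-0.998, 0.025, -0.056], [0.056, 0.02, -0.998]] [0.039, 0.516, 0.898]
{'time_s': 0.1, 'qpos': array([-7.62946363e+01,  2.81613038e+01,  8.93465344e+01,  7.00693242e-04,
        6.25486580e+01, -6.05198170e+00]), 'dq': array([-0.06285437, -0.14897371, -0.15675745, -0.10546125,  0.02418874,
       -0.01794853]), 'joint_torque': array([ 2.95337930e-03, -6.13621759e+01, -2.58604056e+01,  6.94008172e-02,
        4.70065721e-02, -5.01119905e-05]), 'tcp_pos': array([ 0.21123713, -0.58802353,  0.23911415]), 'orientation': array([[ 9.41134607e-01,  3.38031955e-01, -2.23079283e-04],
       [ 3.38032009e-01, -9.41134123e-01,  9.60540279e-04],
       [ 1.14745783e-04, -9.79405636e-04, -9.99999514e-01]]), 'wrist_force': array([0.38913659, 0.12989719, 0.22799228]), 'torque': array([-0.02158552, -0.04411187,  0.04340239]), 'gripper_force': 0.0, 'opening': 0.999773089095685}
```

View pics/side0.png

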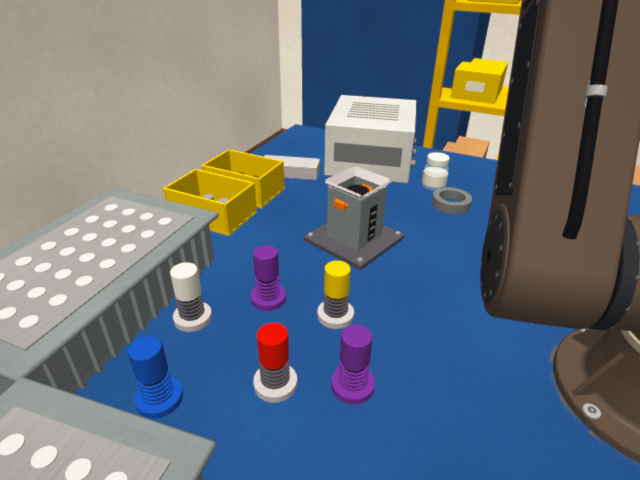

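View pics/top0.png

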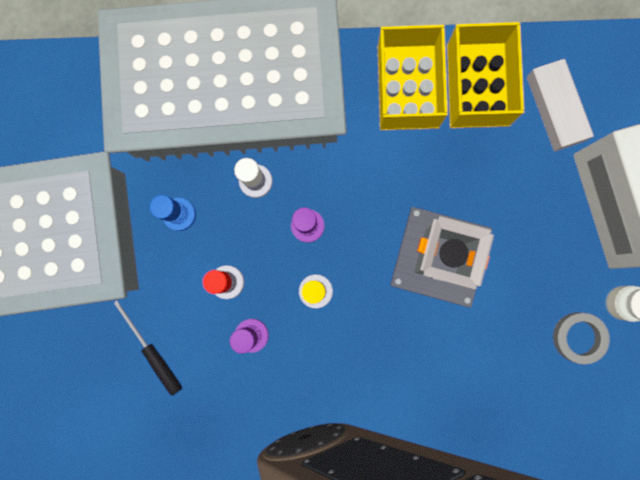

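Red candidates: top (215,282) / side (273,345) is the only red cap. The others are purple at top (307,225) and (248,338), blue at (165,208), yellow at (313,292) and white at (247,172). I'll confirm this in a crop that also shows the magazine.

```bash
cat > h.py <<'E'
import numpy as np,cv2
def ray(d,p):
    K,R,t=d["camera_matrix"],d["R"],d["t"]
    return -R.T@t, R.T@np.linalg.inv(K)@np.array([p[0],p[1],1.])
def onz(d,p,z):
    c,v=ray(d,p); return c+v*(z-c[2])/v[2]
def tri(a,p,b,q):
    c,v=ray(a,p);e,w=ray(b,q)
    v=v/np.linalg.norm(v);w=w/np.linalg.norm(w)
    s=np.linalg.lstsq(np.c_[v,-w],e-c,rcond=None)[0]
    A=c+s[0]*v;B=e+s[1]*w
    return (A+B)/2,np.linalg.norm(A-B)
def proj(d,X):
    x=d["camera_matrix"]@(d["R"]@np.asarray(X,float)+d["t"]);return x[:2]/x[2]
def redmask(im):
    h=cv2.cvtColor(im,cv2.COLOR_BGR2HSV)
    return (((h[...,0]<8)|(h[...,0]>174))&(h[...,1]>190)&(h[...,2]>90)).astype(np.uint8)
E
python3 - <<'E'
from h import *
S=dict(np.load("side0.npz"));T=dict(np.load("top0.npz"))
for n,d in(("side",S),("top",T)):
    m=redmask(d["color"]);k,_,st,ce=cv2.connectedComponentsWithStats(m)
    i=1+np.argmax(st[1:,4]);print(n,st[i],ce[i].round(1))
c=lambda d,x,y,w,h:cv2.resize(d["color"][y:y+h,x:x+w],(400,300),interpolation=cv2.INTER_CUBIC)
im=np.vstack([np.hstack([c(S,220,310,120,90),c(T,170,240,120,90)]),np.hstack([c(S,300,160,120,90),c(T,395,205,120,90)])])
cv2.imwrite("pics/crop0.png",im)
E
```

```text
side [ 257  323   31   47 1240] [272.6 345.4]
top [204 271  27  22 470] [217.1 281.6]
```

View pics/crop0.png

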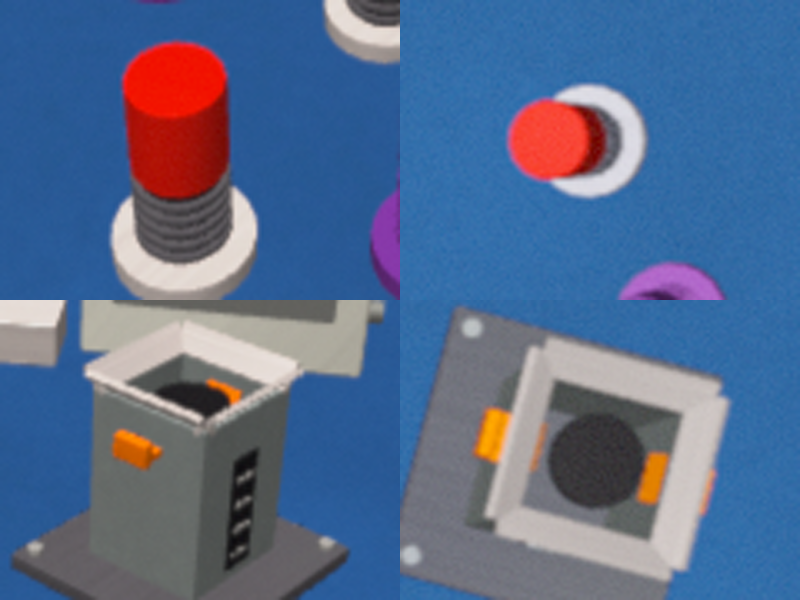

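The crop confirms red: the cap top centre is at side (272.8,334.0) and top (214.7,281.4). The rim corners are at side (325.5,181.6), (354.9,166.6), (390.6,181.6), (361.5,198.4). The follower is clear and the catches are visible in both views.

Run:
```python
from h import *
S=dict(np.load("side0.npz"));T=dict(np.load("top0.npz"))
print("red top",tri(S,(272.8,334),T,(214.7,281.4)), onz(T,(214.7,281.4),.102),onz(S,(272.8,334),.102))
print("purple",onz(T,(243,341),.102),onz(T,(302,222),.102),"yellow",onz(T,(313,292),.102))
sc=np.array([[85,72],[183,22],[302,72],[205,128]])/3.3333+[300,160]
tc=(np.array([[532,334],[732,380],[685,584],[494,538.5]])-[400,300])/3.3333+[395,205]
A=np.array([onz(T,p,.138) for p in tc]);B=np.array([onz(S,p,.138) for p in sc])
print(A.round(4),A.mean(0),"\n",B.round(4),B.mean(0))
# match: nearest corner, triangulate
for p,b in zip(sc,B):
    i=np.argmin(np.linalg.norm(A-b,axis=1));X,e=tri(S,p,T,tc[i]);print(X.round(4),round(e,4))
print("follower T",onz(T,(np.array([597,460])-[400,300])/3.3333+[395,205],.116))
```

```text
red top (array([0.4737021 , 0.2113939 , 0.09886984]), np.float64(0.0012817490290267218)) [0.47424313 0.21091614 0.102     ] [0.47142688 0.21377725 0.102     ]
purple [0.3760689 0.1656611 0.102    ] [0.56851332 0.06522526 0.102     ] yellow [0.45303546 0.04966885 0.102     ]
[[ 0.5692 -0.1457  0.138 ]
 [ 0.545  -0.2382  0.138 ]
 [ 0.4502 -0.2124  0.138 ]
 [ 0.4735 -0.1245  0.138 ]] [ 0.50946167 -0.18019416  0.138     ] 
 [[ 0.5606 -0.1407  0.138 ]
 [ 0.5356 -0.2288  0.138 ]
 [ 0.4504 -0.1963  0.138 ]
 [ 0.4763 -0.1091  0.138 ]] [ 0.50573073 -0.16871752  0.138     ]
[ 0.5669 -0.1476  0.1338] 0.006
[ 0.543  -0.2411  0.1316] 0.0055
[ 0.4524 -0.2138  0.1299] 0.0051
[ 0.4773 -0.1245  0.1302] 0.0079
follower T [ 0.51025473 -0.17889243  0.116     ]
```

Emit:
arm_command(series=[{"hand":1,"slide":[0.025,0.036,0.005],"yaw":0},{"hand":1,"slide":[0.025,0.036,0.005],"yaw":0},{"hand":1,"slide":[0.025,0.036,0],"yaw":0},{"hand":1,"slide":[0.025,0.036,0],"yaw":0},{"hand":1,"slide":[0.025,0.036,0],"yaw":0},{"hand":1,"slide":[0.025,0.036,0],"yaw":0},{"hand":1,"slide":[0.025,0.036,0],"yaw":0},{"hand":1,"slide":[0.025,0.036,0],"yaw":0}])

```text
time_s: 0.77
tcp_pos: [0.4017, -0.313, 0.249]
orientation: [[0.941, 0.338, -0.0], [0.338, -0.941, 0.0], [-0.0, -0.0, -1.0]]
wrist_force: [0.7, -1.1, 0.5]
opening: 1.0
gripper_force: 0.0
```

Emit:
arm_command(series=[{"hand":1,"slide":[0.01,0.036,0],"yaw":0},{"hand":1,"slide":[0.01,0.036,0],"yaw":0},{"hand":1,"slide":[0.01,0.036,0],"yaw":0},{"hand":1,"slide":[0.01,0.036,0],"yaw":0},{"hand":1,"slide":[0.01,0.036,0],"yaw":0},{"hand":1,"slide":[0.01,0.036,0],"yaw":0},{"hand":1,"slide":[0.002,0.036,0],"yaw":0},{"hand":1,"slide":[0,0.036,0],"yaw":0}])

```text
time_s: 1.43
tcp_pos: [0.4632, -0.0251, 0.2489]
orientation: [[0.941, 0.338, -0.0], [0.338, -0.941, -0.0], [-0.0, -0.0, -1.0]]
wrist_force: [0.6, -0.2, -0.6]
opening: 1.003
gripper_force: 0.0
```

Emit:
arm_command(series=[{"hand":1,"slide":[0,0.036,0],"yaw":0},{"hand":1,"slide":[0,0.036,0],"yaw":0},{"hand":1,"slide":[0,0.036,0],"yaw":0},{"hand":1,"slide":[0,0.036,0],"yaw":0},{"hand":1,"slide":[0,0.036,0],"yaw":0},{"hand":1,"slide":[0,0.036,0],"yaw":0},{"hand":1,"slide":[0,0.008,0],"yaw":0},{"hand":1,"slide":[0,0,0],"yaw":0}])

```text
time_s: 2.1
tcp_pos: [0.4627, 0.199, 0.2488]
orientation: [[0.94, 0.341, -0.0], [0.341, -0.94, -0.0], [-0.0, -0.0, -1.0]]
wrist_force: [-0.3, -1.2, -0.5]
opening: 0.998
gripper_force: 0.0
```

Emit:
arm_command(series=[{"hand":1,"slide":[0.011,0.0125,-0.01],"yaw":0},{"hand":1,"slide":[0,0,-0.035],"yaw":0},{"hand":1,"slide":[0,0,-0.035],"yaw":0},{"hand":1,"slide":[0,0,-0.03],"yaw":0},{"hand":1,"slide":[0,0,-0.025],"yaw":0},{"hand":1,"slide":[0,0,-0.015],"yaw":0},{"hand":1,"slide":[0,0,-0.008],"yaw":0},{"hand":1,"slide":[0,0,0],"yaw":0}])

```text
time_s: 2.77
tcp_pos: [0.4737, 0.2084, 0.0898]
orientation: [[0.942, 0.337, -0.003], [0.337, -0.942, -0.001], [-0.003, 0.0, -1.0]]
wrist_force: [0.4, 0.0, -0.3]
opening: 1.0
gripper_force: 0.0
```

Run:
```python
from h import *
from station import state,get_image
S=get_image("side");T=get_image("top")
print(state()["tcp_pos"])
c=lambda d,x,y,w,h:cv2.resize(d["color"][y:y+h,x:x+w],(400,300),interpolation=cv2.INTER_CUBIC)
cv2.imwrite("pics/grasp.png",np.hstack([c(S,190,250,200,150),c(T,120,200,200,150)]))
```

```text
[0.47454023 0.20901986 0.09169647]
```

View pics/grasp.png

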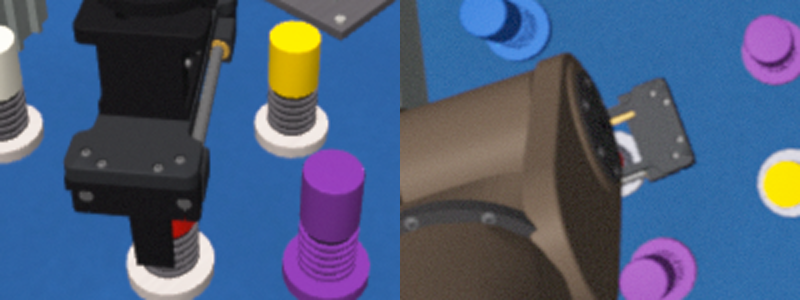

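The side view shows the fingers straddling the red cap, near finger at about (266,365), with the foot clear below. The neighbours are free, so I'll close.

Emit:
arm_command(series=[{"hand":1,"slide":[-0.001,0.002,0],"yaw":0},{"hand":-1,"slide":[0,0,0],"yaw":0},{"hand":-1,"slide":[0,0,0],"yaw":0},{"hand":-1,"slide":[0,0,0],"yaw":0},{"hand":-1,"slide":[0,0,0],"yaw":0},{"hand":-1,"slide":[0,0,0],"yaw":0},{"hand":-1,"slide":[0,0,0],"yaw":0},{"hand":-1,"slide":[0,0,0],"yaw":0}])

```text
time_s: 3.53
tcp_pos: [0.4731, 0.2116, 0.0911]
orientation: [[0.941, 0.338, -0.0], [0.338, -0.941, -0.0], [-0.0, 0.0, -1.0]]
wrist_force: [-0.2, -0.8, 0.5]
opening: 0.569
gripper_force: 0.0
```

Emit:
arm_command(series=[{"hand":-1,"slide":[0,0,0],"yaw":0},{"hand":-1,"slide":[0,0,0],"yaw":0},{"hand":-1,"slide":[0,0,0],"yaw":0},{"hand":-1,"slide":[0,0,0],"yaw":0}])

```text
time_s: 3.87
tcp_pos: [0.4731, 0.2116, 0.0911]
orientation: [[0.941, 0.338, -0.0], [0.338, -0.941, -0.0], [-0.0, 0.0, -1.0]]
wrist_force: [0.4, -0.1, -1.0]
opening: 0.415
gripper_force: 30.0
```

Emit:
arm_command(series=[{"hand":-1,"slide":[0,0,0.01],"yaw":0},{"hand":-1,"slide":[0,0,0.02],"yaw":0},{"hand":-1,"slide":[0,0,0.03],"yaw":0},{"hand":-1,"slide":[0,0,0.03],"yaw":0},{"hand":-1,"slide":[0,0,0.03],"yaw":0},{"hand":-1,"slide":[0,0,0.03],"yaw":0},{"hand":-1,"slide":[0,0,0.02],"yaw":0},{"hand":-1,"slide":[0,0,0.01],"yaw":0}])

```text
time_s: 4.53
tcp_pos: [0.4734, 0.2118, 0.2745]
orientation: [[0.941, 0.338, 0.004], [0.338, -0.941, 0.001], [0.004, 0.0, -1.0]]
wrist_force: [0.8, -0.4, -1.6]
opening: 0.416
gripper_force: 30.0
```

Emit:
arm_command(series=[{"hand":-1,"slide":[0.001,-0.012,0],"yaw":0},{"hand":-1,"slide":[0.002,-0.022,0],"yaw":0},{"hand":-1,"slide":[0.003,-0.03,0],"yaw":0},{"hand":-1,"slide":[0.003,-0.03,0],"yaw":0},{"hand":-1,"slide":[0.003,-0.03,0],"yaw":0},{"hand":-1,"slide":[0.003,-0.03,0],"yaw":0},{"hand":-1,"slide":[0.003,-0.03,0],"yaw":0},{"hand":-1,"slide":[0.003,-0.03,0],"yaw":0}])

```text
time_s: 5.2
tcp_pos: [0.4932, -0.0044, 0.2697]
orientation: [[0.941, 0.338, -0.003], [0.338, -0.941, 0.0], [-0.002, -0.001, -1.0]]
wrist_force: [0.2, 0.8, -1.2]
opening: 0.418
gripper_force: 30.0
```

Emit:
arm_command(series=[{"hand":-1,"slide":[0.003,-0.03,0],"yaw":0},{"hand":-1,"slide":[0.003,-0.03,0],"yaw":0},{"hand":-1,"slide":[0.003,-0.03,0],"yaw":0},{"hand":-1,"slide":[0.003,-0.03,0],"yaw":0},{"hand":-1,"slide":[0.003,-0.03,0],"yaw":0},{"hand":-1,"slide":[0.001,-0.02,0],"yaw":0},{"hand":-1,"slide":[0,-0.008,0],"yaw":0},{"hand":-1,"slide":[0,0,0],"yaw":0}])

```text
time_s: 5.87
tcp_pos: [0.5093, -0.182, 0.2696]
orientation: [[0.942, 0.336, -0.002], [0.336, -0.942, 0.001], [-0.002, -0.002, -1.0]]
wrist_force: [-0.2, 0.6, -1.8]
opening: 0.417
gripper_force: 30.0
```

Run:
```python
from h import *
from station import state,get_image
S=get_image("side");T=get_image("top")
np.savez("side1.npz",**S);np.savez("top1.npz",**T)
s=state();print(s["tcp_pos"],s["wrist_force"],s["opening"])
c=lambda d,x,y,w,h:cv2.resize(d["color"][y:y+h,x:x+w],(400,400),interpolation=cv2.INTER_CUBIC)
cv2.imwrite("pics/above.png",np.hstack([c(S,290,90,130,130),c(T,390,190,130,130)]))
```

```text
[ 0.50949438 -0.17996765  0.27024982] [-0.45512155  0.81307224 -1.5864039 ] 0.41175050673243463
```

View pics/above.png

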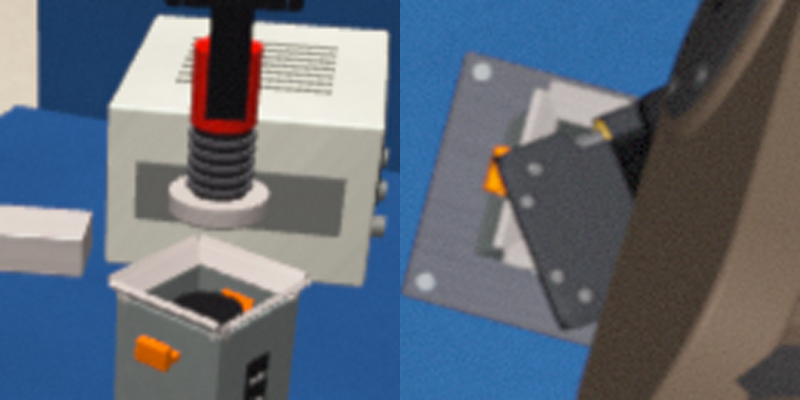

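Module hangs upright; its foot is at side px about (361,153), over the well mouth (rim centre about (358,182)). I'll cross-check the well axis using the inner well edges, the base plate, and the held foot as a calibration check.

Run:
```python
from h import *
S=dict(np.load("side1.npz"));T=dict(np.load("top0.npz"))
f=lambda p:(np.array(p)-[400,300])/3.3333+[395,205]
w=np.array([onz(T,f(p),.124) for p in[(553,378),(690,412),(652,542),(522,515)]])
print("well",w.mean(0),[np.linalg.norm(w[i]-w[i-1]).round(4) for i in range(4)])
# base plate: dark low-saturation blob in the top image
im=T["color"][195:320,380:505];h=cv2.cvtColor(im,cv2.COLOR_BGR2HSV)
m=(h[...,1]<110).astype(np.uint8)
m=cv2.morphologyEx(m,cv2.MORPH_OPEN,np.ones((3,3)))
c=max(cv2.findContours(m,0,2)[0],key=cv2.contourArea)
a=cv2.approxPolyDP(cv2.convexHull(c),3,True)[:,0]+[380,195]
print("hull",[(tuple(p),onz(T,p,.012)[:2].round(4).tolist()) for p in a])
# side check: foot of held module & held body
im=S["color"];h=cv2.cvtColor(im,cv2.COLOR_BGR2HSV)
tcp=np.array([.5095,-.180,.2702])
print("foot top exp",proj(S,tcp-[0,0,.077]),"under",proj(S,tcp-[0,0,.091]),"seen top ~",(290+219*.325,90+193*.325))
print("rim centre exp",proj(S,[.5095,-.180,.138]),"well124",proj(S,[.5095,-.180,.124]),"follower",proj(S,[.5095,-.18,.116]))
```

```text
well [ 0.50896601 -0.18043117  0.124     ] [np.float64(0.0673), np.float64(0.0668), np.float64(0.0647), np.float64(0.0626)]
hull [((np.int64(412), np.int64(207)), [0.6019, -0.1297]), ((np.int64(491), np.int64(229)), [0.5578, -0.271]), ((np.int64(493), np.int64(239)), [0.5396, -0.2738]), ((np.int64(487), np.int64(267)), [0.4892, -0.2609]), ((np.int64(470), np.int64(306)), [0.4199, -0.2276]), ((np.int64(391), np.int64(285)), [0.4609, -0.0871])]
foot top exp [360.19393369 151.59093144] under [359.71049798 158.67384073] seen top ~ (361.175, 152.725)
rim centre exp [358.33882964 178.77041668] well124 [357.88929136 185.35668832] follower [357.63603168 189.06724437]
```

Four estimates of the well axis agree within 2 mm: (0.510, -0.1795). I'm descending onto the follower while watching the force.

Emit:
arm_command(series=[{"hand":-1,"slide":[0.0005,0.0005,-0.01],"yaw":0},{"hand":-1,"slide":[0,0,-0.012],"yaw":0},{"hand":-1,"slide":[0,0,-0.012],"yaw":0},{"hand":-1,"slide":[0,0,-0.008],"yaw":0},{"hand":-1,"slide":[0,0,-0.006],"yaw":0},{"hand":-1,"slide":[0,0,-0.006],"yaw":0},{"hand":-1,"slide":[0,0,0],"yaw":0}])

```text
time_s: 6.55
tcp_pos: [0.5104, -0.1794, 0.2161]
orientation: [[0.941, 0.339, -0.001], [0.339, -0.941, 0.001], [-0.001, -0.001, -1.0]]
wrist_force: [0.3, 0.6, -1.5]
opening: 0.418
gripper_force: 30.0
```

Emit:
arm_command(series=[{"hand":-1,"slide":[0,0,-0.003],"yaw":0},{"hand":-1,"slide":[0,0,-0.003],"yaw":0},{"hand":-1,"slide":[0,0,-0.002],"yaw":0},{"hand":-1,"slide":[0,0,0],"yaw":0}])

```text
time_s: 6.88
tcp_pos: [0.5105, -0.1799, 0.2089]
orientation: [[0.941, 0.338, -0.0], [0.338, -0.941, -0.0], [-0.0, -0.0, -1.0]]
wrist_force: [0.1, 0.4, -2.4]
opening: 0.419
gripper_force: 30.0
```

Emit:
arm_command(series=[{"hand":-1,"slide":[0,0,-0.002],"yaw":0},{"hand":-1,"slide":[0,0,-0.002],"yaw":0},{"hand":-1,"slide":[0,0,-0.002],"yaw":0},{"hand":-1,"slide":[0,0,0],"yaw":0}])

```text
time_s: 7.22
tcp_pos: [0.5108, -0.18, 0.2032]
orientation: [[0.941, 0.338, 0.001], [0.338, -0.941, -0.0], [0.0, 0.001, -1.0]]
wrist_force: [0.4, -0.4, 3.0]
opening: 0.413
gripper_force: 30.0
```

Run:
```python
from h import *
from station import state,get_image
S=get_image("side");T=get_image("top");s=state();print(s["tcp_pos"],s["wrist_force"],s["torque"])
c=lambda d,x,y,w,h:cv2.resize(d["color"][y:y+h,x:x+w],(400,400),interpolation=cv2.INTER_CUBIC)
cv2.imwrite("pics/in.png",np.hstack([c(S,290,90,130,130),c(T,390,190,130,130)]))
```

```text
[ 0.51077188 -0.17994537  0.20338006] [-0.34163193  0.32651196  3.22411556] [-0.00115212  0.01008642 -0.01555247]
```

View pics/in.png

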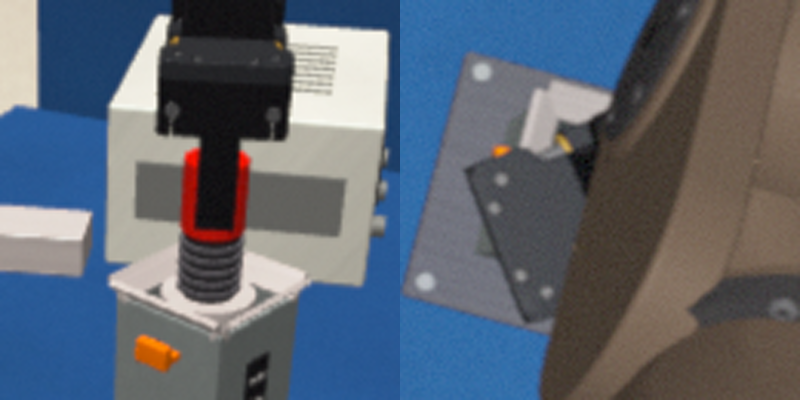

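The foot sits square inside the mouth (side px about (358,184)), and the force matches the spring alone with no side load. Pushing down now.

Emit:
arm_command(series=[{"hand":-1,"slide":[0,0,-0.004],"yaw":0},{"hand":-1,"slide":[0,0,-0.004],"yaw":0},{"hand":-1,"slide":[0,0,-0.004],"yaw":0},{"hand":-1,"slide":[0,0,-0.004],"yaw":0},{"hand":-1,"slide":[0,0,-0.004],"yaw":0},{"hand":-1,"slide":[0,0,0],"yaw":0}])

```text
time_s: 7.82
tcp_pos: [0.5108, -0.1799, 0.1828]
orientation: [[0.941, 0.338, 0.0], [0.338, -0.941, -0.0], [0.0, 0.0, -1.0]]
wrist_force: [-1.1, 1.0, 6.8]
opening: 0.421
gripper_force: 30.0
```

Emit:
arm_command(series=[{"hand":-1,"slide":[0,0,-0.003],"yaw":0},{"hand":-1,"slide":[0,0,-0.003],"yaw":0},{"hand":-1,"slide":[0,0,-0.003],"yaw":0},{"hand":-1,"slide":[0,0,-0.0015],"yaw":0},{"hand":-1,"slide":[0,0,0],"yaw":0},{"hand":-1,"slide":[0,0,0],"yaw":0}])

```text
time_s: 8.32
tcp_pos: [0.5108, -0.1799, 0.1729]
orientation: [[0.941, 0.338, 0.001], [0.338, -0.941, -0.0], [0.001, 0.001, -1.0]]
wrist_force: [-1.3, 0.8, 9.4]
opening: 0.418
gripper_force: 30.0
```

Emit:
arm_command(series=[{"hand":-1,"slide":[0,0,-0.001],"yaw":0},{"hand":-1,"slide":[0,0,0.002],"yaw":0},{"hand":-1,"slide":[0,0,0.002],"yaw":0},{"hand":-1,"slide":[0,0,0.001],"yaw":0},{"hand":-1,"slide":[0,0,0.001],"yaw":0},{"hand":-1,"slide":[0,0,0],"yaw":0}])

```text
time_s: 8.82
tcp_pos: [0.5107, -0.1799, 0.1771]
orientation: [[0.941, 0.338, 0.0], [0.338, -0.941, -0.0], [0.0, 0.0, -1.0]]
wrist_force: [2.2, 0.1, -2.7]
opening: 0.415
gripper_force: 30.0
```

At latch height the force has dropped from +9.4 to -2.7 N, so the catches are holding. Releasing.

Emit:
arm_command(series=[{"hand":-1,"slide":[0,0,-0.0005],"yaw":0},{"hand":1,"slide":[0,0,0],"yaw":0},{"hand":1,"slide":[0,0,0],"yaw":0},{"hand":1,"slide":[0,0,0],"yaw":0},{"hand":1,"slide":[0,0,0],"yaw":0},{"hand":1,"slide":[0,0,0],"yaw":0},{"hand":1,"slide":[0,0,0],"yaw":0},{"hand":1,"slide":[0,0,0],"yaw":0}])

```text
time_s: 9.48
tcp_pos: [0.5106, -0.1799, 0.1771]
orientation: [[0.941, 0.338, -0.0], [0.338, -0.941, -0.0], [-0.0, 0.0, -1.0]]
wrist_force: [-0.4, -0.2, -0.3]
opening: 0.848
gripper_force: 0.0
```

Emit:
arm_command(series=[{"hand":1,"slide":[0,0,0],"yaw":0},{"hand":1,"slide":[0,0,0],"yaw":0},{"hand":1,"slide":[0,0,0.01],"yaw":0},{"hand":1,"slide":[0,0,0.02],"yaw":0},{"hand":1,"slide":[0,0,0.03],"yaw":0},{"hand":1,"slide":[0,0,0.03],"yaw":0},{"hand":1,"slide":[0,0,0.03],"yaw":0},{"hand":1,"slide":[0,0,0.02],"yaw":0}])

```text
time_s: 10.15
tcp_pos: [0.5108, -0.1799, 0.3209]
orientation: [[0.941, 0.338, 0.003], [0.338, -0.941, -0.002], [0.002, 0.002, -1.0]]
wrist_force: [-0.2, -0.3, 0.1]
opening: 1.0
gripper_force: 0.0
```

Emit:
arm_command(series=[{"hand":1,"slide":[-0.02,-0.035,0],"yaw":0},{"hand":1,"slide":[-0.02,-0.035,0],"yaw":0},{"hand":1,"slide":[-0.02,-0.035,0],"yaw":0},{"hand":1,"slide":[-0.02,-0.035,0],"yaw":0},{"hand":1,"slide":[-0.02,-0.035,0],"yaw":0},{"hand":1,"slide":[-0.02,-0.035,0],"yaw":0},{"hand":1,"slide":[0,0,0],"yaw":0},{"hand":1,"slide":[0,0,0],"yaw":0}])

```text
time_s: 10.82
tcp_pos: [0.3895, -0.3912, 0.3175]
orientation: [[0.942, 0.335, 0.0], [0.335, -0.942, -0.0], [0.0, 0.0, -1.0]]
wrist_force: [-0.0, 0.3, -0.2]
opening: 1.004
gripper_force: 0.0
```

Run:
```python
from h import *
from station import state,get_image
S=get_image("side");T=get_image("top");s=state();print(s["time_s"],s["tcp_pos"],s["wrist_force"],s["opening"])
print("top expected at 188mm: side",proj(S,[.5105,-.18,.188]),"top",proj(T,[.5105,-.18,.188]))
for n,d in(("side",S),("top",T)):
    m=redmask(d["color"]);k,_,st,ce=cv2.connectedComponentsWithStats(m);i=1+np.argmax(st[1:,4]);print(n,st[i],ce[i].round(1))
cv2.imwrite("pics/fin.png",np.hstack([cv2.resize(d["color"],(400,300),interpolation=cv2.INTER_AREA) for d in(S,T)]))
c=lambda d,x,y,w,h:cv2.resize(d["color"][y:y+h,x:x+w],(400,300),interpolation=cv2.INTER_CUBIC)
cv2.imwrite("pics/fin.png",np.vstack([cv2.imread("pics/fin.png"),np.hstack([c(S,290,110,160,120),c(T,380,190,160,120)])]))
```

```text
10.9167 [ 0.39071543 -0.38937741  0.3175497 ] [ 0.89226363  0.26987043 -0.69777645] 0.9978488696534018
top expected at 188mm: side [359.50710606 154.13935539] top [466.136036   249.81538211]
side [349 151  21  31 571] [358.4 165.5]
top [448 236  31  27 641] [463.  249.9]
```

View pics/fin.png

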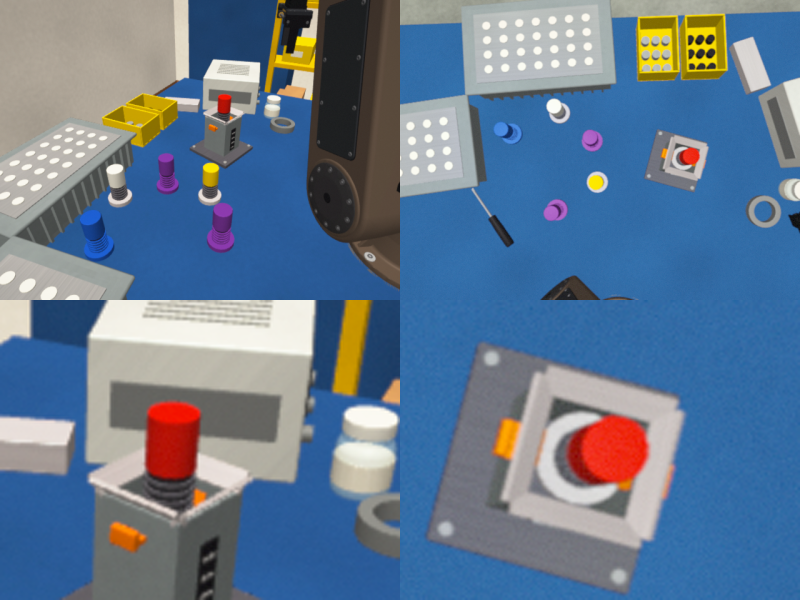

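The red module stands upright in the well. Its cap top is at side (359,155) against (359.5,154.1) expected for 188 mm. The catches are over the foot, and the yellow and white modules have not moved. Handing in.

```bash
python3 -c "
from station import job_done
print(job_done())"
```

```text
the job is handed in; nothing more can be done
None
```

The red module is latched upright in the spring-loaded column and released, the yellow and white modules were left where they stood, and the job is handed in (about 11 s of robot time).

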